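Sweep the loose nuts off the sorting stand into the empty bin

ROBOT

A 6-joint arm with a two-finger parallel gripper is mounted at the origin on the work surface. World frame = base frame: x ahead of the robot, y to its left, z up, the work surface at z = 0. Lengths are in mm, angles in rad, forces in N, time in s.
With the tool pointing down it reaches from about 350 to 975 mm from the base axis. Payload 7.1 kg.
Tool frame: the origin (TCP) lies on the mounting face of the last link; the fingertips stand 182 mm ahead of it and the grasp point (between the pads) lies 163 mm ahead of it (ctrl.tcp_to_tips is the distance from the TCP to the fingertips, in mm); z points along the fingers, y is the direction in which the jaws open and shut (so a half turn about z gives the same grasp; the last joint's range is limited). The gripper opens to 88 mm and grips with 3 to 60 N. Pads are 20 mm wide; open, the fingers measure 115 mm over their backs; the gripper's body (75 mm by 178 mm) begins 61 mm behind the grasp point.
Start: joints at [-1.158, 0.423, 1.63, -0, 1.089, -0.019], TCP at [261.582, -567.61, 404.675] pointing down, gripper open.
Joint ranges: [-3, 3], [-0.9, 2.11], [0.09, 2.58], [-1.31, 4.45], [0.11, 2.69], [-2.54, 2.54]. Speed limits (rad/s): [2.39, 2.39, 3.01, 3.14, 3.14, 3.14].

INTERFACE

Orientations are given as a rotation vector (axis times angle).
In Python, from workcell import ctrl gives the robot as it stands. The module is installed in compiled form; this text tells all that it offers.
- The arm moves only by the tool send_rows, never from a script. Its argument "commands" is a list of rows, each an object with "translation": the shift along the world's x, y, z normalised to -1 to 1, where 1 is 0.1 m, a list of three; "twist": the turn, a rotation vector about the world's x, y, z normalised to -1 to 1, where 1 is 0.5 rad, a list of three. A call has exactly 10 rows; each row is the pose to reach, as a shift and turn from the pose commanded when the call began; what a row does not reach only later rows make up. A row lasts 1/10 s, in which the tool goes at most 50 mm and 8.59 degrees, less where a joint would pass 70% of its speed; a pose out of reach is approached as far as the arm can. A call with a number of a shift or a turn outside -1 to 1 is refused whole. A call with a gripper value outside its range is refused whole. "grip" is the closure, from -1 (fully open) to 1 (shut), set as the call begins (left out, the last holds). The fingers move at their own pace and stop on an object; the grip force is fixed at half the most. Time passes only in rows, so rows that repeat a pose let the fingers close, or fill a call up. It gives the time, the measured TCP pose, the force and the opening at its end, in the units of the state.
- ctrl.get_obs(): the state, without advancing time (a new reading comes with each control period).
- ctrl.get_image(name): name is "scene" or "top"; returns a dict with "img" (420x560x3 uint8, red, green, blue), "intrinsics" (3x3 intrinsics, pixels), "cam_to_world" (4x4, takes a point from camera to world coordinates). Camera axes: x right, y down, z forward; pixel columns grow to the right and rows downward; lengths in mm; the calibration is good to about 2 mm. A picture is of the moment at which its call begins. There is no depth.
- ctrl.close_job(): hands the job in, once; it reports no verdict.
The state is a dict: "t": time; "qpos": joint angles; "qvel": joint speeds; "joint_torque": joint torques, N m; "ee_pos": TCP position; "orientation": TCP orientation; "ft_force": force on the tool from outside, world axes, zero at the start; "moment": the same for the moment, N m; "width": finger opening in mm.
Only numpy, scipy, OpenCV 4.12 (cv2) and the standard library are available. Lean on these libraries where they do the work, as an engineer would, in place of code of your own. Each camera call takes 0.05 s, during which the arm holds its last target. There are 200 camera calls.

TASK

Sweep the three loose hex nuts along the sorting stand with the closed fingertips and push them over its open end, so that they drop into the empty bin and not into the bin of wire spools at the other end. Only push them: do not pick up, lift or hand-place a nut, and once a nut has fallen into a bin leave it there. Leave the standing wire spool, the wrench and the jar where they are, and finish with the hand clear of everything.

Things in the scene. Friction and masses are not known exactly. Their poses are not given: they have to be found in the camera images.
- stand: Fixed sorting stand, a white flat deck 220 mm (its x) by 360 mm (its y) standing on the bench; origin at the centre of its underside on the bench, z up. Deck surface 80 mm above the bench. Steel rims 6 mm thick rise 18 mm above the deck along both long sides (x = -110 and +110 mm), leaving 208 mm between them; both ends (y = -180 and +180 mm) are open, without rims. A bin stands under each end.
- empty_bin: Fixed green open bin with nothing in it, 250 mm (its x) by 100 mm (its y) by 66 mm high, walls and floor 4 mm; origin at the centre of its underside, axes parallel to the stand's. It stands at one end of the stand (+y or -y, differs from run to run), its near wall tucked 12 mm under the deck's end, so its mouth spans the whole open end and reaches 84 mm out from the deck's edge, 14 mm below the deck surface.
- spool_bin: The same fixed green bin, but holding three lying wire spools (fixed, their tops 12 mm below the bin's rim); origin at the centre of its underside. It stands at the other end of the stand. No nut belongs in it.
- nut0_center (a point): Large plain dark-steel hex nut lying flat on the deck, 36 mm across flats, 41.5 mm across corners, 21 mm high, hole 23 mm, about 0.11 kg, slides on the deck when pushed (off-centre it turns and may slip aside of the finger on a long stroke); this point is its centre, half-way up.
- nut1_center (a point): Large plain dark-steel hex nut lying flat on the deck, 36 mm across flats, 41.5 mm across corners, 21 mm high, hole 23 mm, about 0.11 kg, slides on the deck when pushed (off-centre it turns and may slip aside of the finger on a long stroke); this point is its centre, half-way up.
- nut2_center (a point): Large plain dark-steel hex nut lying flat on the deck, 36 mm across flats, 41.5 mm across corners, 21 mm high, hole 23 mm, about 0.11 kg, slides on the deck when pushed (off-centre it turns and may slip aside of the finger on a long stroke); this point is its centre, half-way up.
- spool_center (a point): Bystander: wire spool standing upright on the deck near the rim at the stand's +x side, black flanges of 50 mm diameter, 42 mm high, about 0.35 kg; this point is its centre, half-way up. It leaves a lane between itself and the rim at -x, in which the nuts lie.
- wrench_mid (a point): Bystander: steel wrench lying loose on the bench beyond the stand; this point is at the middle of its length, z up.
- jar_center (a point): Bystander: closed jar standing loose on the bench beyond the stand, 60 mm diameter, 80 mm high; this point is its centre, half-way up.
Mind the look-alikes: they are no part of the job. Leave any red or yellow look-alike of the part that bears nut1_center alone.

How it is judged:
By the outcome, as a careful person would: the job done as asked, in the order asked, and still so for the second after the job is handed in, with the robot touching nothing.
It also fails if it takes over 72 s, if anything falls off the work surface, if the arm or the gripper's body presses on something with over 40 N, if the wrist force passes 120 N, or if a joint passes its speed limit or range.

## Working session

There is one attempt and no reset: what is moved stays moved. The work goes in short steps, Python scripts to look and compute and a tool call to move; the robot and the scene stay as the last step left them, time stands still between calls to the robot, and variables do not carry over. Pictures are saved under pics/ and viewed, about 8 in all and at most 12, crops included, and the job is handed in when it is done.

Besides the shell and the picture viewer there is one more tool, called after ">>>" as name([rows], argument=value, ...), one row to a line, values as JSON. send_rows: Moves the arm, as the interface text tells. Its arguments: {"type":"object","properties":{"commands":{"type":"array","items":{"type":"object","properties":{"translation":{"type":"array","items":{"type":"number"}},"twist":{"type":"array","items":{"type":"number"}}}}},"grip":{"type":"number"}},"required":["commands"]}

```bash
mkdir -p pics; cat > h.py <<'E'
import numpy as np, cv2
from workcell import ctrl
def grab(n,f):
    d=ctrl.get_image(n); np.savez(''+f+'.npz',**{k:np.array(v) for k,v in d.items()})
    cv2.imwrite('pics/'+f+'.png',d['img'][:,:,::-1]); return d
def ray(d,u,v,z):
    K=np.array(d['intrinsics']);T=np.array(d['cam_to_world'])
    r=T[:3,:3]@np.linalg.inv(K)@[u,v,1]; o=T[:3,3]
    return o+r*(z-o[2])/r[2]
def proj(d,p):
    K=np.array(d['intrinsics']);T=np.array(d['cam_to_world'])
    c=K@(T[:3,:3].T@(np.array(p)-T[:3,3])); return c[:2]/c[2]
E
python3 - <<'E'
from h import *
a=grab('top','top0');b=grab('scene','sc0')
print(a['cam_to_world'],b['cam_to_world'])
o=ctrl.get_obs();print(o['t'],o['ee_pos'],o['orientation'],o['width'],ctrl.tcp_to_tips)
E
```

```text
[[-5.29661419e-03 -9.87816971e-01  1.55529989e-01  4.25772722e+02]
 [-9.99703992e-01  1.53735571e-03 -2.42809783e-02  2.37074593e+01]
 [ 2.37460575e-02 -1.55612558e-01 -9.87532712e-01  8.33902836e+02]
 [ 0.00000000e+00  0.00000000e+00  0.00000000e+00  1.00000000e+00]] [[ 7.80697535e-01  5.39554418e-01 -3.15265586e-01  9.02727474e+02]
 [ 6.24906268e-01 -6.72547347e-01  3.96449521e-01 -4.25404513e+02]
 [ 1.87505714e-03 -5.06518605e-01 -8.62226993e-01  1.08149647e+03]
 [ 0.00000000e+00  0.00000000e+00  0.00000000e+00  1.00000000e+00]]
0.1 [ 261.48624292 -567.4129019   403.98960493] [-3.06737480e+00 -6.72739127e-01  4.05768492e-04] 87.68132847845224 182.0
```

View pics/top0.png

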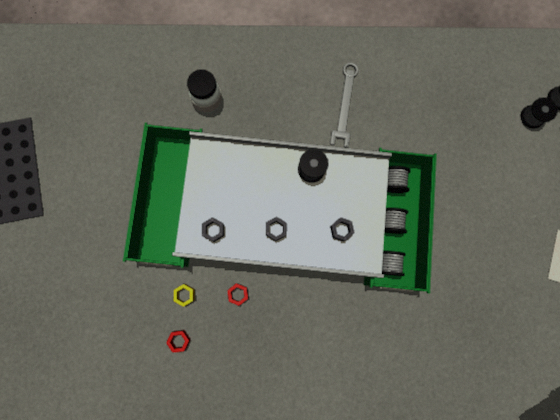

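View pics/sc0.png

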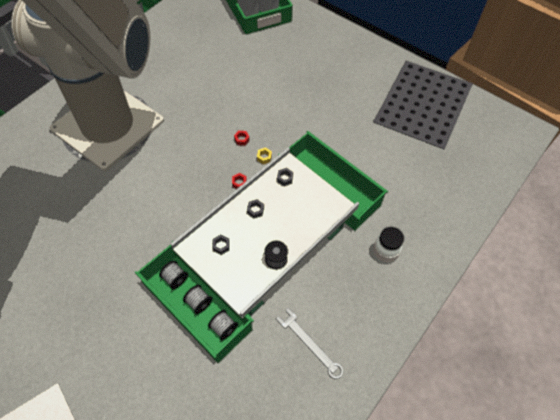

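The top view shows the empty bin on the left (+y, about px 160,195) and the spool bin on the right. The three dark deck nuts are at (213,230), (276,230) and (342,230). The red ones at (238,294) and (178,341) and the yellow one at (184,295) are coloured and lie on the bench, so they are look-alikes. The standing spool is at (313,165).

```bash
python3 - <<'E'
from h import *
a=dict(np.load('top0.npz'));b=dict(np.load('sc0.npz'))
P=[ray(a,u,v,80)[:2] for u,v in [(190,137),(177,254),(382,274),(388,155)]]
print(np.round(P))
def nuts(d,seeds):
    g=cv2.cvtColor(d['img'],cv2.COLOR_RGB2GRAY)
    m=(g<110).astype('uint8'); m=cv2.morphologyEx(m,cv2.MORPH_CLOSE,np.ones((3,3)))
    c,_=cv2.findContours(m,cv2.RETR_EXTERNAL,2); r=[]
    for s in seeds:
        k=min((x for x in c if 150<cv2.contourArea(x)<1500),key=lambda x:np.hypot(*(x.mean((0,1))-s)))
        h=cv2.moments(cv2.convexHull(k)); u=h['m10']/h['m00'];v=h['m01']/h['m00']
        r.append(np.round(np.r_[u,v,ray(d,u,v,90.5)[:2],cv2.contourArea(k)],1))
    return r
for d,s in((a,[(213,230),(276,230),(342,230),(313,165)]),(b,[(285,177),(255,208),(221,244),(275,254)])): print(*nuts(d,s),sep='\n')
t=lambda p,q:np.degrees(np.arctan2(*(np.array(p)-q)[::1]))
print(t(P[0],P[3]),t(P[1],P[2]))
c=a['img'][130:310,120:400,::-1]
cv2.imwrite('pics/crop.png',cv2.resize(c,None,fx=2.8,fy=2.8,interpolation=cv2.INTER_CUBIC))
E
```

```text
[[ 680.  162.]
 [ 469.  179.]
 [ 433. -177.]
 [ 647. -197.]]Traceback (most recent call last):
  File "<stdin>", line 14, in <module>
  File "<stdin>", line 10, in nuts
ValueError: min() iterable argument is empty
```

```bash
cat >> h.py <<'E'
def nuts(d,seeds,z=90.5):
    g=cv2.cvtColor(d['img'],cv2.COLOR_RGB2GRAY)
    m=(g<120).astype('uint8')
    c,_=cv2.findContours(m,cv2.RETR_LIST,2); r=[]
    c=[x for x in c if 150<cv2.contourArea(x)<2500]
    for s in seeds:
        k=min(c,key=lambda x:np.hypot(*(x.mean((0,1))-s)))
        h=cv2.moments(cv2.convexHull(k)); u=h['m10']/h['m00'];v=h['m01']/h['m00']
        r.append(np.round(np.r_[u,v,ray(d,u,v,z)[:2],cv2.contourArea(k)],1))
    return r
E
python3 - <<'E'
from h import *
a=dict(np.load('top0.npz'));b=dict(np.load('sc0.npz'))
for d,s in((a,[(213,230),(276,230),(342,230),(313,165)]),(b,[(285,177),(255,208),(221,244),(275,254)])): print(*nuts(d,s),sep='\n')
for uv in [(356,205),(240,312),(175,245),(290,153)]: print(ray(b,*uv,80)[:2].round())
c=a['img'][130:310,120:400,::-1]
cv2.imwrite('pics/crop.png',cv2.resize(c,None,fx=2.8,fy=2.8,interpolation=cv2.INTER_CUBIC))
E
```

```text
[213.  230.  509.8 116.3 409. ]
[276.  229.1 510.9   7.6 379.5]
[ 341.7  229.8  509.4 -106.7  397. ]
[289.2 142.8 666.3 -16.9 704.5]
[284.5 177.  508.6 115.  188.5]
[255.  208.7 509.7   7.1 209.5]
[ 220.5  244.5  508.8 -107.2  226. ]
[275.5 254.8 615.4 -52.8 523. ]
[677. 162.]
[ 636. -193.]
[ 429. -166.]
[472. 183.]
```

View pics/crop.png

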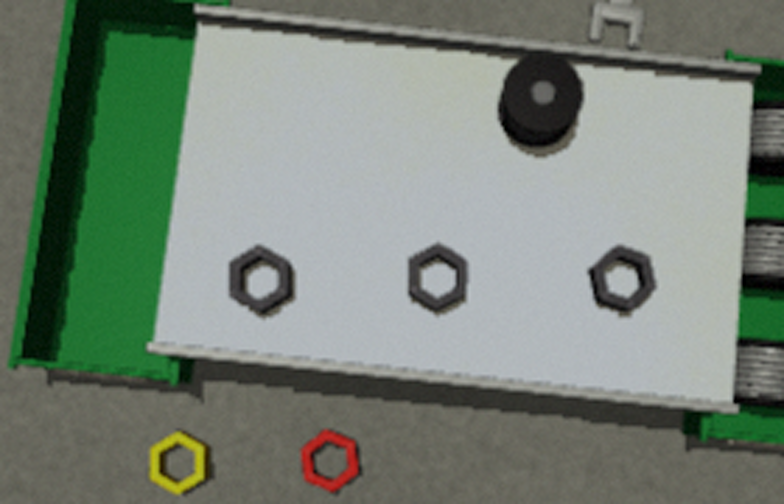

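The crop confirms that the three plain dark-steel nuts on the deck at x≈510 are the ones meant. The red and yellow ones lie on the bench. I'll travel to behind the +y nut, with the fingers shut and the jaw axis turned along x.

>>> send_rows([
  {"translation": [0.035,0.09,0],"twist": [0,0,0.076]},
  {"translation": [0.07,0.18,0],"twist": [0,0,0.152]},
  {"translation": [0.105,0.28,0],"twist": [0,0,0.228]},
  {"translation": [0.14,0.37,0],"twist": [0,0,0.304]},
  {"translation": [0.18,0.46,0],"twist": [0,0,0.38]},
  {"translation": [0.21,0.55,0],"twist": [0,0,0.456]},
  {"translation": [0.25,0.64,0],"twist": [0,0,0.532]},
  {"translation": [0.28,0.74,0],"twist": [0,0,0.608]},
  {"translation": [0.32,0.83,0],"twist": [0,0,0.684]},
  {"translation": [0.355,0.92,0],"twist": [0,0,0.76]},
], grip=1)

```text
t: 1.1
ee_pos: [297.4, -474.8, 404.7]
orientation: [2.884, 1.245, 0.0]
ft_force: [0.0, 0.9, 0.1]
width: 11.1
```

>>> send_rows([
  {"translation": [0.035,0.09,0],"twist": [0,0,0.076]},
  {"translation": [0.07,0.18,0],"twist": [0,0,0.152]},
  {"translation": [0.105,0.28,0],"twist": [0,0,0.228]},
  {"translation": [0.14,0.37,0],"twist": [0,0,0.304]},
  {"translation": [0.18,0.46,0],"twist": [0,0,0.38]},
  {"translation": [0.21,0.55,0],"twist": [0,0,0.456]},
  {"translation": [0.25,0.64,0],"twist": [0,0,0.532]},
  {"translation": [0.28,0.74,0],"twist": [0,0,0.608]},
  {"translation": [0.32,0.83,0],"twist": [0,0,0.684]},
  {"translation": [0.355,0.92,0],"twist": [0,0,0.76]},
])

```text
t: 2.1
ee_pos: [332.9, -382.8, 404.7]
orientation: [2.597, 1.767, -0.0]
ft_force: [0.1, -0.1, -0.0]
width: 0.4
```

>>> send_rows([
  {"translation": [0.035,0.09,0],"twist": [0,0,0.076]},
  {"translation": [0.07,0.18,0],"twist": [0,0,0.152]},
  {"translation": [0.105,0.28,0],"twist": [0,0,0.228]},
  {"translation": [0.14,0.37,0],"twist": [0,0,0.304]},
  {"translation": [0.18,0.46,0],"twist": [0,0,0.38]},
  {"translation": [0.21,0.55,0],"twist": [0,0,0.456]},
  {"translation": [0.25,0.64,0],"twist": [0,0,0.532]},
  {"translation": [0.28,0.74,0],"twist": [0,0,0.608]},
  {"translation": [0.32,0.83,0],"twist": [0,0,0.684]},
  {"translation": [0.355,0.92,0],"twist": [0,0,0.76]},
])

```text
t: 3.1
ee_pos: [368.4, -290.8, 404.7]
orientation: [2.217, 2.226, -0.0]
ft_force: [0.3, -0.0, 0.4]
width: 0.4
```

>>> send_rows([
  {"translation": [0.035,0.1,0],"twist": [0,0,0]},
  {"translation": [0.07,0.2,0],"twist": [0,0,0]},
  {"translation": [0.105,0.3,0],"twist": [0,0,0]},
  {"translation": [0.14,0.4,0],"twist": [0,0,0]},
  {"translation": [0.18,0.5,0],"twist": [0,0,0]},
  {"translation": [0.21,0.6,0],"twist": [0,0,0]},
  {"translation": [0.25,0.7,0],"twist": [0,0,0]},
  {"translation": [0.28,0.8,0],"twist": [0,0,0]},
  {"translation": [0.32,0.9,0],"twist": [0,0,0]},
  {"translation": [0.355,1,0],"twist": [0,0,0]},
])

```text
t: 4.1
ee_pos: [403.9, -190.8, 404.7]
orientation: [2.22, 2.223, 0.0]
ft_force: [1.1, -0.6, 0.3]
width: 0.2
```

>>> send_rows([
  {"translation": [0.035,0.1,0],"twist": [0,0,0]},
  {"translation": [0.07,0.2,0],"twist": [0,0,0]},
  {"translation": [0.105,0.3,0],"twist": [0,0,0]},
  {"translation": [0.14,0.4,0],"twist": [0,0,0]},
  {"translation": [0.18,0.5,0],"twist": [0,0,0]},
  {"translation": [0.21,0.6,0],"twist": [0,0,0]},
  {"translation": [0.25,0.7,0],"twist": [0,0,0]},
  {"translation": [0.28,0.8,0],"twist": [0,0,0]},
  {"translation": [0.32,0.9,0],"twist": [0,0,0]},
  {"translation": [0.355,1,0],"twist": [0,0,0]},
])

```text
t: 5.1
ee_pos: [439.4, -90.8, 404.7]
orientation: [2.22, 2.222, 0.0]
ft_force: [-0.4, -0.4, -0.2]
width: 0.7
```

>>> send_rows([
  {"translation": [0.07,0.1,0],"twist": [0,0,0]},
  {"translation": [0.14,0.2,0],"twist": [0,0,0]},
  {"translation": [0.21,0.3,0],"twist": [0,0,0]},
  {"translation": [0.28,0.4,0],"twist": [0,0,0]},
  {"translation": [0.35,0.5,0],"twist": [0,0,0]},
  {"translation": [0.42,0.6,0],"twist": [0,0,0]},
  {"translation": [0.49,0.7,0],"twist": [0,0,0]},
  {"translation": [0.56,0.8,0],"twist": [0,0,0]},
  {"translation": [0.63,0.9,0],"twist": [0,0,0]},
  {"translation": [0.7,1,0],"twist": [0,0,0]},
])

```text
t: 6.1
ee_pos: [509.7, 9.2, 404.7]
orientation: [-2.22, -2.223, 0.0]
ft_force: [0.3, 0.2, -0.2]
width: 0.4
```

>>> send_rows([
  {"translation": [0,0.08,0],"twist": [0,0,0]},
  {"translation": [0,0.16,0],"twist": [0,0,0]},
  {"translation": [0,0.24,-0.05],"twist": [0,0,0]},
  {"translation": [0,0.32,-0.1],"twist": [0,0,0]},
  {"translation": [0,0.4,-0.2],"twist": [0,0,0]},
  {"translation": [0,0.48,-0.3],"twist": [0,0,0]},
  {"translation": [0,0.56,-0.4],"twist": [0,0,0]},
  {"translation": [0,0.56,-0.5],"twist": [0,0,0]},
  {"translation": [0,0.56,-0.6],"twist": [0,0,0]},
  {"translation": [0,0.56,-0.6],"twist": [0,0,0]},
])

```text
t: 7.1
ee_pos: [508.6, 64.2, 343.0]
orientation: [-2.219, -2.221, 0.004]
ft_force: [-0.1, 0.2, 0.1]
width: 0.8
```

```bash
python3 - <<'E'
from h import *
b=grab('scene','sc1'); print(ctrl.get_obs()['ee_pos'])
c=b['img'][60:330,120:420,::-1]
cv2.imwrite('pics/c1.png',cv2.resize(c,None,fx=2.2,fy=2.2))
E
```

```text
[508.87873635  64.16163091 343.80690161]
```

View pics/c1.png

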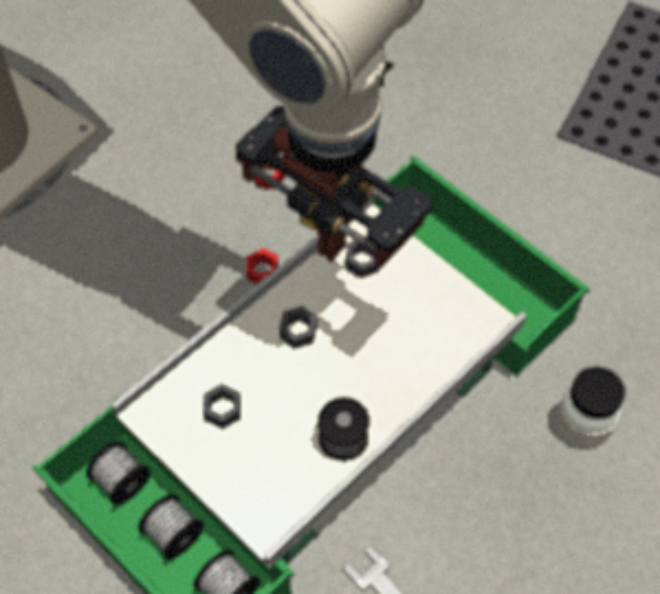

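The nuts are untouched: nut0 is by the fingers at crop (362,260), nut1 at (298,327) and nut2 at (222,406). The fingers are between nut0 and nut1, so I'll descend and push.

>>> send_rows([
  {"translation": [0,0,-0.12],"twist": [0,0,0]},
  {"translation": [0,0,-0.24],"twist": [0,0,0]},
  {"translation": [0,0,-0.36],"twist": [0,0,0]},
  {"translation": [0,0,-0.48],"twist": [0,0,0]},
  {"translation": [0,0,-0.58],"twist": [0,0,0]},
  {"translation": [0,0,-0.66],"twist": [0,0,0]},
  {"translation": [0,0,-0.72],"twist": [0,0,0]},
  {"translation": [0,0,-0.76],"twist": [0,0,0]},
  {"translation": [0,0,-0.76],"twist": [0,0,0]},
  {"translation": [0,0,-0.76],"twist": [0,0,0]},
])

```text
t: 8.15
ee_pos: [509.2, 64.4, 268.9]
orientation: [2.22, 2.222, 0.001]
ft_force: [0.1, -0.3, 0.7]
width: 0.5
```

>>> send_rows([
  {"translation": [0,0.1,0],"twist": [0,0,0]},
  {"translation": [0,0.2,0],"twist": [0,0,0]},
  {"translation": [0,0.3,0],"twist": [0,0,0]},
  {"translation": [0,0.4,0],"twist": [0,0,0]},
  {"translation": [0,0.5,0],"twist": [0,0,0]},
  {"translation": [0,0.6,0],"twist": [0,0,0]},
  {"translation": [0,0.7,0],"twist": [0,0,0]},
  {"translation": [0,0.8,0],"twist": [0,0,0]},
  {"translation": [0,0.9,0],"twist": [0,0,0]},
  {"translation": [0,1,0],"twist": [0,0,0]},
])

```text
t: 9.15
ee_pos: [509.0, 165.3, 268.6]
orientation: [-2.22, -2.222, -0.0]
ft_force: [0.3, -0.3, 0.5]
width: 0.7
```

>>> send_rows([
  {"translation": [0,0.06,0],"twist": [0,0,0]},
  {"translation": [0,0.12,0],"twist": [0,0,0]},
  {"translation": [0,0.18,0],"twist": [0,0,0]},
  {"translation": [0,0.24,0],"twist": [0,0,0]},
  {"translation": [0,0.3,0],"twist": [0,0,0]},
  {"translation": [0,0.3,0],"twist": [0,0,0]},
  {"translation": [0,0.3,0.1],"twist": [0,0,0]},
  {"translation": [0,0.3,0.3],"twist": [0,0,0]},
  {"translation": [0,0.3,0.5],"twist": [0,0,0]},
  {"translation": [0,0.3,0.7],"twist": [0,0,0]},
])

```text
t: 10.15
ee_pos: [509.0, 194.1, 340.0]
orientation: [2.221, 2.222, 0.0]
ft_force: [0.1, -0.7, -0.1]
width: 0.6
```

>>> send_rows([
  {"translation": [0,-0.1,0],"twist": [0,0,0]},
  {"translation": [0,-0.2,0],"twist": [0,0,0]},
  {"translation": [0,-0.3,0],"twist": [0,0,0]},
  {"translation": [0,-0.4,0],"twist": [0,0,0]},
  {"translation": [0,-0.5,0],"twist": [0,0,0]},
  {"translation": [0,-0.6,0],"twist": [0,0,0]},
  {"translation": [0,-0.7,0],"twist": [0,0,0]},
  {"translation": [0,-0.8,0],"twist": [0,0,0]},
  {"translation": [0,-0.9,0],"twist": [0,0,0]},
  {"translation": [0,-1,0],"twist": [0,0,0]},
])

```text
t: 11.15
ee_pos: [509.1, 93.6, 338.7]
orientation: [2.22, 2.223, 0.0]
ft_force: [0.0, -0.1, -0.2]
width: 0.4
```

>>> send_rows([
  {"translation": [0,-0.1,0],"twist": [0,0,0]},
  {"translation": [0,-0.2,0],"twist": [0,0,0]},
  {"translation": [0,-0.3,0],"twist": [0,0,0]},
  {"translation": [0,-0.4,0],"twist": [0,0,0]},
  {"translation": [0,-0.5,0],"twist": [0,0,0]},
  {"translation": [0,-0.6,0],"twist": [0,0,0]},
  {"translation": [0,-0.7,0],"twist": [0,0,0]},
  {"translation": [0,-0.8,0],"twist": [0,0,0]},
  {"translation": [0,-0.9,0],"twist": [0,0,0]},
  {"translation": [0,-1,0],"twist": [0,0,0]},
])

```text
t: 12.15
ee_pos: [509.1, -6.4, 338.7]
orientation: [-2.22, -2.223, 0.0]
ft_force: [-0.8, 0.5, -0.5]
width: 0.6
```

```bash
python3 - <<'E'
from h import *
b=grab('scene','sc2'); print(ctrl.get_obs()['ee_pos'])
c=b['img'][60:330,120:420,::-1]
cv2.imwrite('pics/c2.png',cv2.resize(c,None,fx=2.2,fy=2.2))
E
```

```text
[509.09017641  -7.35526505 338.68588475]
```

View pics/c2.png

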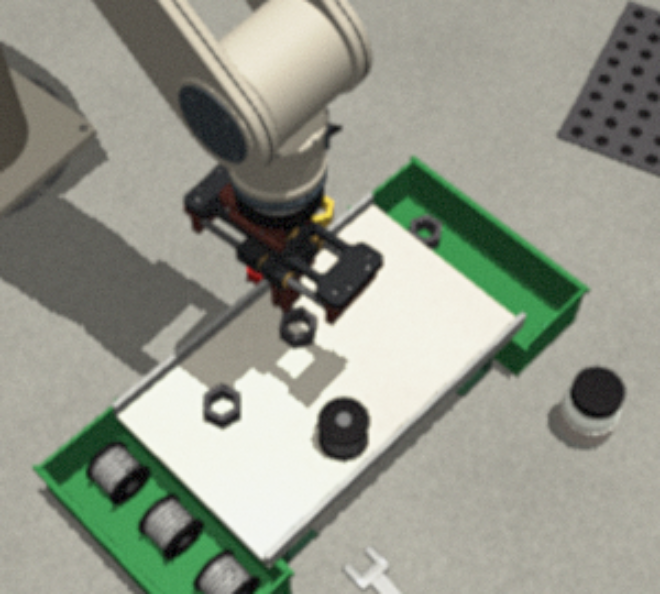

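Nut0 lies in the empty bin at crop (425,230) and the rest are unmoved. Next is nut1: I'll go down behind it at y=-41, push 130 mm, then check.

>>> send_rows([
  {"translation": [0.01,-0.1,0],"twist": [0,0,0]},
  {"translation": [0.01,-0.2,0],"twist": [0,0,0]},
  {"translation": [0.01,-0.3,0],"twist": [0,0,0]},
  {"translation": [0.01,-0.35,0],"twist": [0,0,0]},
  {"translation": [0.01,-0.35,-0.15],"twist": [0,0,0]},
  {"translation": [0.01,-0.35,-0.3],"twist": [0,0,0]},
  {"translation": [0.01,-0.35,-0.45],"twist": [0,0,0]},
  {"translation": [0.01,-0.35,-0.6],"twist": [0,0,0]},
  {"translation": [0.01,-0.35,-0.7],"twist": [0,0,0]},
  {"translation": [0.01,-0.35,-0.7],"twist": [0,0,0]},
])

```text
t: 13.2
ee_pos: [509.6, -40.7, 267.5]
orientation: [-2.219, -2.221, 0.002]
ft_force: [-0.4, -0.3, 0.4]
width: 0.3
```

>>> send_rows([
  {"translation": [0,0.1,0],"twist": [0,0,0]},
  {"translation": [0,0.2,0],"twist": [0,0,0]},
  {"translation": [0,0.3,0],"twist": [0,0,0]},
  {"translation": [0,0.4,0],"twist": [0,0,0]},
  {"translation": [0,0.5,0],"twist": [0,0,0]},
  {"translation": [0,0.6,0],"twist": [0,0,0]},
  {"translation": [0,0.7,0],"twist": [0,0,0]},
  {"translation": [0,0.8,0],"twist": [0,0,0]},
  {"translation": [0,0.9,0],"twist": [0,0,0]},
  {"translation": [0,1,0],"twist": [0,0,0]},
])

```text
t: 14.2
ee_pos: [510.0, 60.2, 268.6]
orientation: [-2.22, -2.222, 0.0]
ft_force: [1.1, -0.6, 1.1]
width: 0.2
```

```bash
python3 - <<'E'
from h import *
b=grab('scene','sc3'); print(ctrl.get_obs()['ee_pos'])
c=b['img'][60:330,120:420,::-1]
cv2.imwrite('pics/c3.png',cv2.resize(c,None,fx=2.2,fy=2.2))
E
```

```text
[510.07841976  61.1798814  268.65133837]
```

View pics/c3.png

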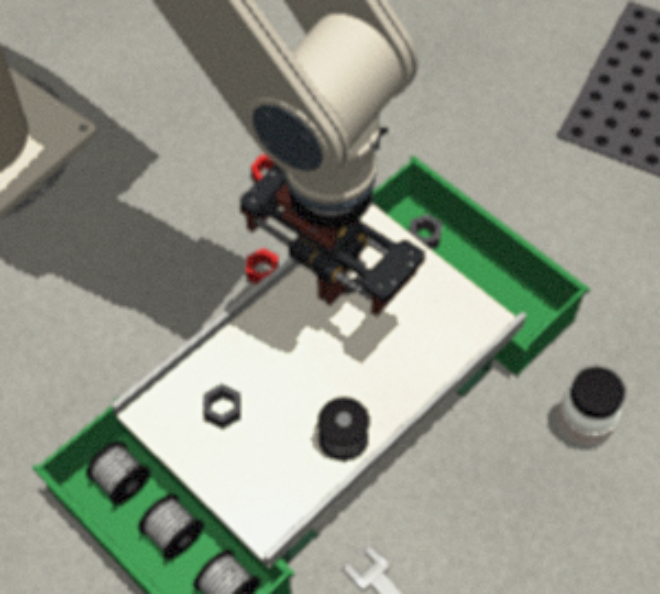

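>>> send_rows([
  {"translation": [0,0.1,0],"twist": [0,0,0]},
  {"translation": [0,0.2,0],"twist": [0,0,0]},
  {"translation": [0,0.3,0],"twist": [0,0,0]},
  {"translation": [0,0.4,0],"twist": [0,0,0]},
  {"translation": [0,0.5,0],"twist": [0,0,0]},
  {"translation": [0,0.6,0],"twist": [0,0,0]},
  {"translation": [0,0.7,0],"twist": [0,0,0]},
  {"translation": [0,0.8,0],"twist": [0,0,0]},
  {"translation": [0,0.9,0],"twist": [0,0,0]},
  {"translation": [0,1,0],"twist": [0,0,0]},
])

```text
t: 15.25
ee_pos: [510.1, 160.2, 268.7]
orientation: [2.22, 2.223, 0.0]
ft_force: [0.2, 0.4, 0.2]
width: 0.8
```

>>> send_rows([
  {"translation": [0,0.07,0],"twist": [0,0,0]},
  {"translation": [0,0.14,0],"twist": [0,0,0]},
  {"translation": [0,0.21,0],"twist": [0,0,0]},
  {"translation": [0,0.28,0],"twist": [0,0,0]},
  {"translation": [0,0.35,0],"twist": [0,0,0]},
  {"translation": [0,0.35,0],"twist": [0,0,0]},
  {"translation": [0,0.35,0.1],"twist": [0,0,0]},
  {"translation": [0,0.35,0.3],"twist": [0,0,0]},
  {"translation": [0,0.35,0.5],"twist": [0,0,0]},
  {"translation": [0,0.35,0.7],"twist": [0,0,0]},
])

```text
t: 16.25
ee_pos: [510.0, 194.0, 340.0]
orientation: [2.221, 2.222, -0.0]
ft_force: [-0.1, 0.7, -0.2]
width: 0.9
```

>>> send_rows([
  {"translation": [0,-0.1,0],"twist": [0,0,0]},
  {"translation": [0,-0.2,0],"twist": [0,0,0]},
  {"translation": [0,-0.3,0],"twist": [0,0,0]},
  {"translation": [0,-0.4,0],"twist": [0,0,0]},
  {"translation": [0,-0.5,0],"twist": [0,0,0]},
  {"translation": [0,-0.6,0],"twist": [0,0,0]},
  {"translation": [0,-0.7,0],"twist": [0,0,0]},
  {"translation": [0,-0.8,0],"twist": [0,0,0]},
  {"translation": [0,-0.9,0],"twist": [0,0,0]},
  {"translation": [0,-1,0],"twist": [0,0,0]},
])

```text
t: 17.25
ee_pos: [510.1, 93.6, 338.7]
orientation: [2.22, 2.222, 0.0]
ft_force: [-0.3, 0.8, 0.5]
width: 0.6
```

>>> send_rows([
  {"translation": [0,-0.1,0],"twist": [0,0,0]},
  {"translation": [0,-0.2,0],"twist": [0,0,0]},
  {"translation": [0,-0.3,0],"twist": [0,0,0]},
  {"translation": [0,-0.4,0],"twist": [0,0,0]},
  {"translation": [0,-0.5,0],"twist": [0,0,0]},
  {"translation": [0,-0.6,0],"twist": [0,0,0]},
  {"translation": [0,-0.7,0],"twist": [0,0,0]},
  {"translation": [0,-0.8,0],"twist": [0,0,0]},
  {"translation": [0,-0.9,0],"twist": [0,0,0]},
  {"translation": [0,-1,0],"twist": [0,0,0]},
])

```text
t: 18.25
ee_pos: [510.1, -6.4, 338.6]
orientation: [-2.22, -2.223, 0.0]
ft_force: [0.3, 0.7, -0.3]
width: 0.4
```

>>> send_rows([
  {"translation": [0,-0.1,0],"twist": [0,0,0]},
  {"translation": [0,-0.2,0],"twist": [0,0,0]},
  {"translation": [0,-0.3,0],"twist": [0,0,0]},
  {"translation": [0,-0.4,0],"twist": [0,0,0]},
  {"translation": [0,-0.5,0],"twist": [0,0,0]},
  {"translation": [0,-0.6,0],"twist": [0,0,0]},
  {"translation": [0,-0.7,0],"twist": [0,0,0]},
  {"translation": [0,-0.8,0],"twist": [0,0,0]},
  {"translation": [0,-0.9,0],"twist": [0,0,0]},
  {"translation": [0,-1,0],"twist": [0,0,0]},
])

```text
t: 19.25
ee_pos: [510.1, -106.5, 338.7]
orientation: [-2.22, -2.223, 0.0]
ft_force: [0.5, -0.4, -0.2]
width: 0.5
```

```bash
python3 - <<'E'
from h import *
b=grab('scene','sc4'); print(ctrl.get_obs()['ee_pos'])
c=b['img'][60:330,120:420,::-1]
cv2.imwrite('pics/c4.png',cv2.resize(c,None,fx=2.2,fy=2.2))
E
```

```text
[ 510.18771508 -107.3947041   338.74901633]
```

View pics/c4.png

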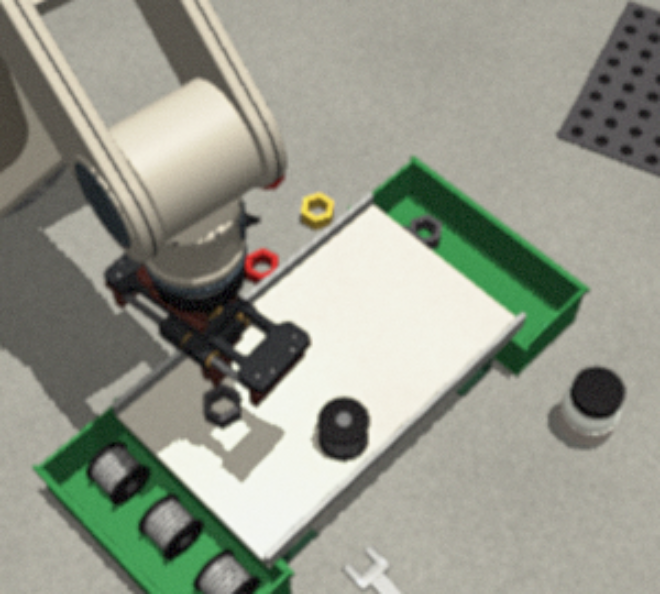

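Nut1 has left the deck, and I'll verify its place in the bin at the end. Nut2 is still at crop (222,406), so I'll go down behind it and push.

>>> send_rows([
  {"translation": [-0.01,-0.12,0],"twist": [0,0,0]},
  {"translation": [-0.01,-0.24,0],"twist": [0,0,0]},
  {"translation": [-0.01,-0.36,0],"twist": [0,0,0]},
  {"translation": [-0.01,-0.45,0],"twist": [0,0,0]},
  {"translation": [-0.01,-0.45,-0.15],"twist": [0,0,0]},
  {"translation": [-0.01,-0.45,-0.3],"twist": [0,0,0]},
  {"translation": [-0.01,-0.45,-0.45],"twist": [0,0,0]},
  {"translation": [-0.01,-0.45,-0.6],"twist": [0,0,0]},
  {"translation": [-0.01,-0.45,-0.7],"twist": [0,0,0]},
  {"translation": [-0.01,-0.45,-0.7],"twist": [0,0,0]},
])

```text
t: 20.3
ee_pos: [508.7, -150.8, 267.5]
orientation: [-2.219, -2.221, 0.002]
ft_force: [-0.7, -0.3, -0.4]
width: 0.5
```

>>> send_rows([
  {"translation": [0,0.1,0],"twist": [0,0,0]},
  {"translation": [0,0.2,0],"twist": [0,0,0]},
  {"translation": [0,0.3,0],"twist": [0,0,0]},
  {"translation": [0,0.4,0],"twist": [0,0,0]},
  {"translation": [0,0.5,0],"twist": [0,0,0]},
  {"translation": [0,0.6,0],"twist": [0,0,0]},
  {"translation": [0,0.7,0],"twist": [0,0,0]},
  {"translation": [0,0.8,0],"twist": [0,0,0]},
  {"translation": [0,0.9,0],"twist": [0,0,0]},
  {"translation": [0,1,0],"twist": [0,0,0]},
])

```text
t: 21.3
ee_pos: [509.1, -49.8, 268.6]
orientation: [-2.22, -2.223, 0.0]
ft_force: [0.4, -0.7, 1.6]
width: 0.5
```

>>> send_rows([
  {"translation": [0,0.1,0],"twist": [0,0,0]},
  {"translation": [0,0.2,0],"twist": [0,0,0]},
  {"translation": [0,0.3,0],"twist": [0,0,0]},
  {"translation": [0,0.4,0],"twist": [0,0,0]},
  {"translation": [0,0.5,0],"twist": [0,0,0]},
  {"translation": [0,0.6,0],"twist": [0,0,0]},
  {"translation": [0,0.7,0],"twist": [0,0,0]},
  {"translation": [0,0.8,0],"twist": [0,0,0]},
  {"translation": [0,0.9,0],"twist": [0,0,0]},
  {"translation": [0,1,0],"twist": [0,0,0]},
])

```text
t: 22.3
ee_pos: [509.0, 50.2, 268.7]
orientation: [-2.22, -2.222, 0.0]
ft_force: [-0.3, -0.5, -0.2]
width: 0.3
```

```bash
python3 - <<'E'
from h import *
b=grab('scene','sc5'); a=grab('top','top5'); print(ctrl.get_obs()['ee_pos'])
c=[cv2.resize(x['img'][y:y+210,u:u+280,::-1],None,fx=1.4,fy=1.4) for x,y,u in((b,100,140),(a,110,120))]
cv2.imwrite('pics/c5.png',np.hstack(c))
E
```

```text
[509.07191781  50.58266798 268.65279729]
```

View pics/c5.png

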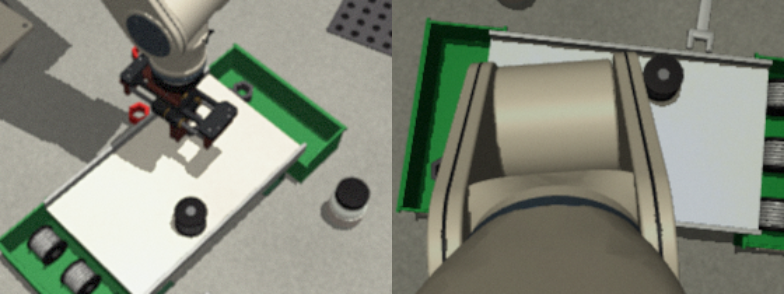

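Nut2 was not left behind and is still ahead of the fingers under the hand. The spool is untouched. I'll finish the stroke and retreat upwards.

>>> send_rows([
  {"translation": [0,0.1,0],"twist": [0,0,0]},
  {"translation": [0,0.2,0],"twist": [0,0,0]},
  {"translation": [0,0.3,0],"twist": [0,0,0]},
  {"translation": [0,0.4,0],"twist": [0,0,0]},
  {"translation": [0,0.5,0],"twist": [0,0,0]},
  {"translation": [0,0.6,0],"twist": [0,0,0]},
  {"translation": [0,0.7,0],"twist": [0,0,0]},
  {"translation": [0,0.8,0],"twist": [0,0,0]},
  {"translation": [0,0.9,0],"twist": [0,0,0]},
  {"translation": [0,1,0],"twist": [0,0,0]},
])

```text
t: 23.4
ee_pos: [509.1, 150.2, 268.7]
orientation: [2.22, 2.223, 0.0]
ft_force: [0.1, -2.1, 1.0]
width: 0.6
```

>>> send_rows([
  {"translation": [0,0.09,0],"twist": [0,0,0]},
  {"translation": [0,0.18,0],"twist": [0,0,0]},
  {"translation": [0,0.27,0],"twist": [0,0,0]},
  {"translation": [0,0.36,0],"twist": [0,0,0]},
  {"translation": [0,0.45,0],"twist": [0,0,0]},
  {"translation": [0,0.45,0],"twist": [0,0,0]},
  {"translation": [0,0.45,0.1],"twist": [0,0,0]},
  {"translation": [0,0.45,0.4],"twist": [0,0,0]},
  {"translation": [0,0.45,0.7],"twist": [0,0,0]},
  {"translation": [0,0.45,1],"twist": [0,0,0]},
])

```text
t: 24.4
ee_pos: [508.9, 193.9, 370.3]
orientation: [-2.221, -2.222, 0.0]
ft_force: [0.7, -0.3, -0.1]
width: 0.6
```

>>> send_rows([
  {"translation": [0,-0.1,0.05],"twist": [0,0,0]},
  {"translation": [0,-0.2,0.1],"twist": [0,0,0]},
  {"translation": [0,-0.3,0.15],"twist": [0,0,0]},
  {"translation": [0,-0.4,0.2],"twist": [0,0,0]},
  {"translation": [0,-0.5,0.25],"twist": [0,0,0]},
  {"translation": [0,-0.6,0.3],"twist": [0,0,0]},
  {"translation": [0,-0.7,0.35],"twist": [0,0,0]},
  {"translation": [0,-0.8,0.4],"twist": [0,0,0]},
  {"translation": [0,-0.9,0.4],"twist": [0,0,0]},
  {"translation": [0,-1,0.4],"twist": [0,0,0]},
])

```text
t: 25.4
ee_pos: [509.0, 93.6, 408.8]
orientation: [2.22, 2.222, 0.0]
ft_force: [0.1, -0.2, -0.2]
width: 0.3
```

>>> send_rows([
  {"translation": [-0.05,-0.1,0],"twist": [0,0,0]},
  {"translation": [-0.1,-0.2,0],"twist": [0,0,0]},
  {"translation": [-0.15,-0.3,0],"twist": [0,0,0]},
  {"translation": [-0.2,-0.4,0],"twist": [0,0,0]},
  {"translation": [-0.25,-0.5,0],"twist": [0,0,0]},
  {"translation": [-0.3,-0.6,0],"twist": [0,0,0]},
  {"translation": [-0.35,-0.7,0],"twist": [0,0,0]},
  {"translation": [-0.4,-0.8,0],"twist": [0,0,0]},
  {"translation": [-0.45,-0.9,0],"twist": [0,0,0]},
  {"translation": [-0.5,-1,0],"twist": [0,0,0]},
])

```text
t: 26.4
ee_pos: [458.7, -6.4, 408.7]
orientation: [2.22, 2.223, 0.0]
ft_force: [-0.4, -0.1, 0.1]
width: 0.6
```

>>> send_rows([
  {"translation": [-0.05,-0.1,0],"twist": [0,0,0]},
  {"translation": [-0.1,-0.2,0],"twist": [0,0,0]},
  {"translation": [-0.15,-0.3,0],"twist": [0,0,0]},
  {"translation": [-0.2,-0.4,0],"twist": [0,0,0]},
  {"translation": [-0.25,-0.5,0],"twist": [0,0,0]},
  {"translation": [-0.3,-0.6,0],"twist": [0,0,0]},
  {"translation": [-0.35,-0.7,0],"twist": [0,0,0]},
  {"translation": [-0.4,-0.8,0],"twist": [0,0,0]},
  {"translation": [-0.45,-0.9,0],"twist": [0,0,0]},
  {"translation": [-0.5,-1,0],"twist": [0,0,0]},
])

```text
t: 27.4
ee_pos: [408.7, -106.4, 408.7]
orientation: [2.22, 2.222, 0.0]
ft_force: [0.3, -0.2, -0.6]
width: 0.6
```

```bash
python3 - <<'E'
from h import *
b=grab('scene','sc6'); a=grab('top','top6'); print(ctrl.get_obs()['ee_pos'])
c=[cv2.resize(b['img'][125:305,130:400,::-1],(400,267)),cv2.resize(a['img'][60:300,110:450,::-1],(400,282))]
z=[cv2.resize(b['img'][120:240,270:400,::-1],(400,300),interpolation=2),cv2.resize(a['img'][110:280,110:210,::-1],(400,300),interpolation=2)]
c=[cv2.resize(x,(400,280)) for x in c]
cv2.imwrite('pics/c6.png',np.vstack([np.hstack(c),np.hstack(z)]))
E
```

```text
[ 408.52964362 -106.60910865  408.66281921]
```

View pics/c6.png

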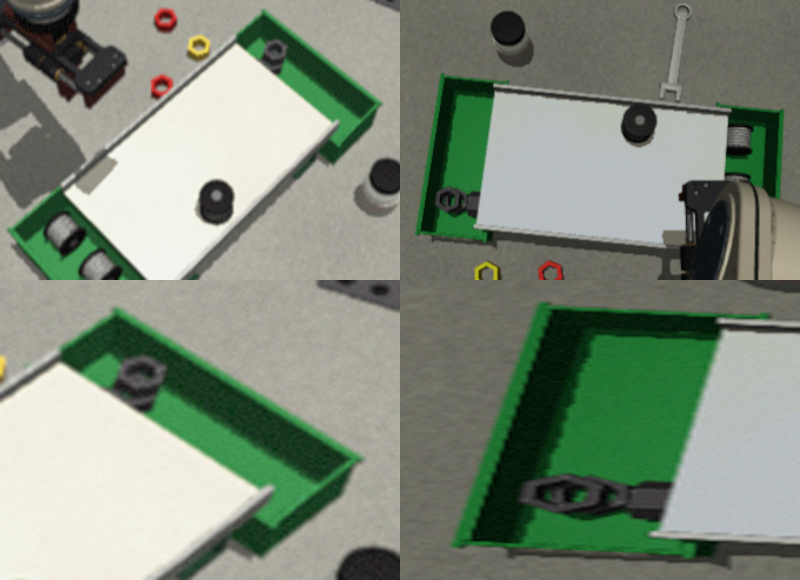

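The deck is empty and the spool, wrench and jar are in place. A pile of nuts lies in the empty bin. One enlarged look will confirm all three.

```bash
python3 - <<'E'
from h import *
a0=dict(np.load('top0.npz'));a=grab('top','top7');b=grab('scene','sc7');p=dict(np.load('top6.npz'))
f=lambda im:cv2.resize(np.clip(im[:,:,::-1].astype(float)*1.8,0,255).astype('uint8'),(400,400),interpolation=2)
cv2.imwrite('pics/c7.png',np.hstack([f(a['img'][205:255,130:180]),f(b['img'][135:185,285:335])]))
print('change since last',np.abs(a['img'][120:270,120:200].astype(int)-p['img'][120:270,120:200]).mean())
r=lambda n,s:np.abs(a['img'][s].astype(int)-a0['img'][s]).mean()
for n,s in dict(jar=np.s_[65:120,180:225],wrench=np.s_[60:150,325:362],spool=np.s_[145:190,295:332]).items(): print(n,r(n,s).round(1))
o=ctrl.get_obs();print(o['t'],o['ft_force'])
E
```

```text
change since last 2.058
jar 3.2
wrench 3.7
spool 3.6
27.6 [-0.40810008 -0.44146016 -0.24013857]
```

View pics/c7.png

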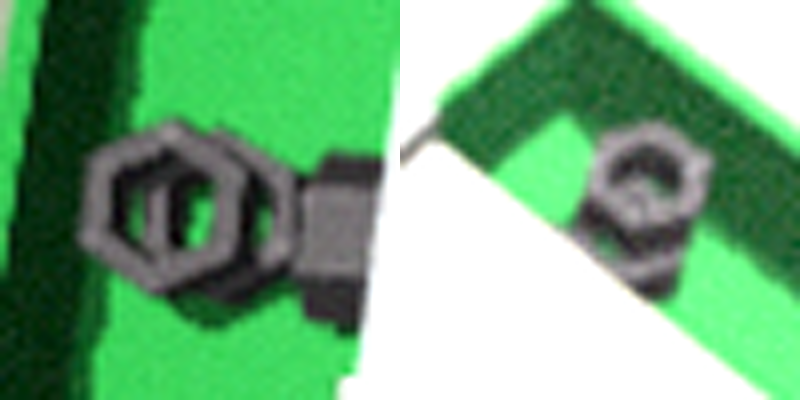

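All three are distinct in the empty bin: the top nut, a second one beneath it, and a third on its edge beside the deck end. The pile is at rest, so I'll hand in.

```bash
python3 -c "
from h import *
print(ctrl.close_job())"
```

```text
the job is handed in; nothing more can be done
None
```

I pushed all three dark-steel nuts along the lane with the closed fingertips, one at a time and nearest to the empty bin first. All three went over the +y end into the empty bin, and I handed the job in at about 28 s.

- **Nuts:** The last pictures show the deck with no nuts on it. In the empty bin they rest with one lying over another and the third on its edge by the deck end. The bin looked the same in two pictures taken a moment apart.
- **Bystanders:** The spool, wrench and jar look the same as in the first picture, with only noise-level differences. The red and yellow look-alikes were left alone.
- **Hand:** It finished clear of everything, with the measured force near 0 N. The highest force I saw at the end of any move was about 2 N.
- **Not fully seen:** The arm covers part of the spool bin in the final top view. All three nuts are accounted for in the other bin. No check failed or disagreed.

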